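# Teach the counting scale the piece weight of a guide pin

## Robot

A 6-joint arm with a two-finger parallel gripper is mounted at the origin on the work surface; the furniture and walls round the work are solid. World frame = base frame: x ahead of the robot, y to its left, z up, the work surface at z = 0. Lengths are in m, angles in rad, forces in N, time in s.
With the tool pointing down it reaches from about 0.325 to 0.85 m from the base axis. Payload 15.5 kg.
Tool frame: the origin (TCP) lies midway between the tips of the shut fingers; the grasp point (between the pads) lies arm.tcp_to_grasp behind it (arm.tcp_to_grasp is the distance from the TCP to the grasp point, in m); z points along the fingers, y is the line along which they close (so a half turn about z gives the same grasp; the last joint's range is limited). The gripper opens to 91 mm and grips with 3 to 60 N. Pads are 32 mm wide; open, the fingers measure 118 mm over their backs; the gripper's body (76 mm by 178 mm) begins 60 mm behind the grasp point.
Start: joints at [-0.829, 0.494, 1.345, -0, 1.302, -0.096], TCP at [0.464, -0.418, 0.214] pointing down, gripper open.
Joint ranges: [-2.91, 2.91], [-0.82, 2.16], [0.22, 2.67], [-1.22, 4.37], [0.12, 2.79], [-3.08, 3.08]. Speed limits (rad/s): [1.89, 1.89, 2.57, 3.01, 3.01, 3.01].

## Interface

Orientations are given as a unit quaternion [w, x, y, z].
In Python, from plant import get_obs, eyes, ticket, arm gives the robot as it stands. The module is installed in compiled form; this text tells all that it offers.
- The arm moves only by the tool step_arm, never from a script. Its argument "targets" is text: rows parted by semicolons, each of 6 numbers parted by spaces: the shift along the world's x, y, z in normalised numbers (1 is 0.75 m), then the turn, a rotation vector about the world's x, y, z in fractions of the full range, 1 being 90 degrees. A call has 1 to 10 rows; each row is the pose to reach, as a shift and turn from the pose commanded when the call began; what a row does not reach only later rows make up. A row lasts 1/10 s, in which the tool goes at most 50 mm and 8.59 degrees, less where a joint would pass 70% of its speed; a pose out of reach is approached as far as the arm can. A call with a gripper value outside its range is refused whole. "hand" is the opening, from -1 (shut) to 1 (fully open), set as the call begins (left out, the last holds). The fingers move at their own pace and stop on an object; the grip force is fixed at half the most. Time passes only in rows, so rows that repeat a pose let the fingers close. It gives the time, the measured TCP pose, the force, the opening and the grip force at its end, in the units of the state.
- get_obs(): the state, without advancing time (a new reading comes with each control period).
- eyes.camera(name): name is "scene" or "top" or "wrist"; returns the picture (480x640x3 uint8, red, green, blue); there is no depth.
- eyes.camera_info(name): a dict with "intrinsics" (3x3 intrinsics, pixels), "k1" (the pictures are not rectified: a ray, as slopes to the right and down, at radius r is drawn at 1 + k1 r^2 times it, then the intrinsics apply), "R" (3x3) and "t" (3): a world point X has camera coordinates R X + t. Camera axes: x right, y down, z forward; pixel columns grow to the right and rows downward; lengths in m; the calibration is good to about 2 mm. A picture is of the moment at which its call begins: read the wrist's pose just before it. camera_info takes no time and is no camera call; for the wrist camera it gives the pose at the moment of the call.
- ticket.sign_off(): hands the job in; it is judged then, once.
The state is a dict: "t": time; "joint_pos": joint angles; "dq": joint speeds; "tau": joint torques, N m; "eef_pos": TCP position; "tcp_rot": TCP orientation; "force": force on the tool from outside, world axes, zero at the start; "wrist_torque": the same for the moment, N m; "grip_width": opening from 0.0 (shut) to 1.0 (fully open); "grasp_force": force on a finger pad.
Only numpy, scipy, OpenCV 4.12 (cv2) and the standard library are available. Lean on these libraries where they do the work, as an engineer would, in place of code of your own. Each camera call takes 0.05 s, during which the arm holds its last target. There are 200 camera calls.

## Task

Teach the counting scale the piece weight of our guide pins. It is already tared with the black tray and one pin lies in the tray: draw one more pin out of the blue rack and lay it gently in a free place of the tray, well seated in its V rests, so that exactly two pins lie there. Then press, one after the other, the red key (clear), the blue key with two dots (sample of two), the green key (confirm) and the white key (store), each right down and up again before the next; keep off the yellow tare key and leave the other pins, the spring in the rack and everything else where they are.

Things in the scene. Friction and masses are not known exactly. Their poses are not given: they have to be found in the camera images.
- rack: blue pigeonhole rack, fixed. Origin: on the bench under the middle of the housing's front face; x into the housing, away from the robot, y left, z up. Four lanes at y = -81, -27, 27, 81 mm. Housing x = 0 to 86 mm, 222 mm wide, roof 67 mm high with a front lip to 76 mm. Two 5 mm rods per lane, 15 mm apart, tops 24.5 mm high, run out in front to x = -116 mm. One lane holds the spring.
- pin_0: the steel guide pin that already lies in the middle place of the tray; 120 mm long, shaft 26 mm across with a chamfered nose, head 34 mm across and 8 mm long, about 0.45 kg. Origin: on the axis at half length (balance point 3 mm nearer the head); x runs along the pin from nose to head
- pin_1: steel guide pin lying in the rack, nose to the robot, 42 to 52 mm of it out of the housing; 120 mm long, shaft 26 mm across with a chamfered nose, head 34 mm across and 8 mm long, about 0.45 kg. Origin: on the axis at half length (balance point 3 mm nearer the head); x runs along the pin from nose to head.
- pin_2: steel guide pin lying in the rack, nose to the robot, 42 to 52 mm of it out of the housing; 120 mm long, shaft 26 mm across with a chamfered nose, head 34 mm across and 8 mm long, about 0.45 kg. Origin: on the axis at half length (balance point 3 mm nearer the head); x runs along the pin from nose to head.
- pin_3: steel guide pin lying in the rack, nose to the robot, 42 to 52 mm of it out of the housing; 120 mm long, shaft 26 mm across with a chamfered nose, head 34 mm across and 8 mm long, about 0.45 kg. Origin: on the axis at half length (balance point 3 mm nearer the head); x runs along the pin from nose to head.
- rod_ends (a point): point midway between the front ends of the rack's rods, at their tops. In the rack a pin's middle lies 38 mm above the bench, its nose lower than its head by 2 degrees. A pin drawn straight out along its rods and let go stays lying on them while its middle is over them.
- odd_spring: red die spring, 25 mm across, 60 mm long, left lying in one lane of the rack, wholly inside the housing. Not wanted.
- scale: white counting scale, fixed, 320 x 204 mm. Origin: on the bench under the middle of its pan; x away from the keys, y left, z up. Five keys in a row at x = -165 mm; left (+y) to right: red, blue with two white dots, yellow, white, green. Dark display strip at x = -119 mm, 42 mm high. Steel pan 186 x 196 mm, top 60 mm above the bench.
- pan (a joint): how far the scale's pan has sunk under its load, m: 6 N per mm, stop at 0.007. Tray and one pin give about 1.2 mm, tray and two pins 2 mm. Above 5 mm (30 N) the weighing cell is overloaded, as by a dropped pin.
- tray: black tray, loose on the pan, 140 x 182 mm, 28 mm high. Origin: centre of underside; x along the pins, y left. Three places at y = -58, 0, 58 mm, each two V rests (90 degrees, x = 26 to 46 and -26 to -46 mm) with solid bridges between places, so fingers fit only in the 52 mm mid gap. A seated pin, either way round, lies along x, its middle at x = 0 and 26.4 mm up, its head clear of the V.
- key_red_top (a point): centre of the top of the red (clear) key, about 49 mm above the bench; cap 25 mm across, standing 10 mm above its dark collar, in a 37 mm black bezel, 41 mm between neighbouring keys; its face leans 8 degrees towards the robot
- key_red (a joint): travel of that key, m: 0 up, 0.006 fully down. Spring: 1.5 N to start, 3.8 N at 4 mm, 5 N fully down; springs back by itself. Pressed means 4 mm or more.
- key_blue_top (a point): centre of the top of the blue two-dot (sample of two) key, about 49 mm above the bench; cap 25 mm across, standing 10 mm above its dark collar, in a 37 mm black bezel, 41 mm between neighbouring keys; its face leans 8 degrees towards the robot
- key_blue (a joint): travel of that key, m: 0 up, 0.006 fully down. Spring: 1.5 N to start, 3.8 N at 4 mm, 5 N fully down; springs back by itself. Pressed means 4 mm or more.
- key_yellow_top (a point): centre of the top of the yellow (tare) key, about 49 mm above the bench; cap 25 mm across, standing 10 mm above its dark collar, in a 37 mm black bezel, 41 mm between neighbouring keys; its face leans 8 degrees towards the robot
- key_yellow (a joint): travel of that key, m: 0 up, 0.006 fully down. Spring: 1.5 N to start, 3.8 N at 4 mm, 5 N fully down; springs back by itself. Pressed means 4 mm or more.
- key_white_top (a point): centre of the top of the white (store) key, about 49 mm above the bench; cap 25 mm across, standing 10 mm above its dark collar, in a 37 mm black bezel, 41 mm between neighbouring keys; its face leans 8 degrees towards the robot
- key_white (a joint): travel of that key, m: 0 up, 0.006 fully down. Spring: 1.5 N to start, 3.8 N at 4 mm, 5 N fully down; springs back by itself. Pressed means 4 mm or more.
- key_green_top (a point): centre of the top of the green (confirm) key, about 49 mm above the bench; cap 25 mm across, standing 10 mm above its dark collar, in a 37 mm black bezel, 41 mm between neighbouring keys; its face leans 8 degrees towards the robot
- key_green (a joint): travel of that key, m: 0 up, 0.006 fully down. Spring: 1.5 N to start, 3.8 N at 4 mm, 5 N fully down; springs back by itself. Pressed means 4 mm or more.
- mould_11: big dark steel injection mould standing on the bench close behind the rack, fixed, always in the same place; 215 mm deep (x), 300 mm wide (y), 300 mm tall; origin under its middle. The gripper must swing past in front of it.
- spray_can: bystander: white and blue spray can, 53 mm across, 161 mm tall, standing behind the scale; origin at the centre of its foot
- caliper: bystander: digital caliper lying right of the scale, 207 x 72 x 15 mm; origin under its middle, y along its beam

How it is judged:
By the outcome, as a careful person would: the job done as asked, in the order asked, and still so for the second after the job is handed in, with the robot touching nothing.
It also fails if it takes over 53 s, if anything falls off the work surface, if the arm or the gripper's body presses on something with over 40 N, if the wrist force passes 120 N, or if a joint passes its speed limit or range.

## Working session

There is one attempt and no reset: what is moved stays moved. The work goes in short steps, Python scripts to look and compute and a tool call to move; the robot and the scene stay as the last step left them, time stands still between calls to the robot, and variables do not carry over. Pictures are saved under pics/ and viewed, at most 11 in all, crops included, and the job is handed in when it is done.

Besides the shell and the picture viewer there is one more tool, called as name(argument=value, ...) on one line, values as JSON. step_arm: Moves the arm, as the interface text tells. Its arguments: {"type":"object","properties":{"targets":{"type":"string"},"hand":{"type":"number"}},"required":["targets"]}

```bash
mkdir -p pics; python3 - <<'E'
from plant import get_obs, eyes, arm
import cv2,numpy as np
o=get_obs();print(o['t'],o['eef_pos'],o['tcp_rot'],arm.tcp_to_grasp,o['grip_width'])
for n in('top','scene'):
    im=eyes.camera(n);cv2.imwrite(f'pics/{n}0.png',im[:,:,::-1])
    c=eyes.camera_info(n);print(n,np.round(c['intrinsics'],1).tolist(),c['k1'],np.round(-c['R'].T@c['t'],3),np.round(c['R'],3).tolist())
E
```

```text
0.0 [ 0.4642281  -0.41790107  0.21334719] [-5.69889939e-04  9.13528388e-01  4.06774533e-01 -1.96073998e-04] 0.0188 0.999072611883362
top [[501.0, 0.0, 309.4], [0.0, 501.0, 230.5], [0.0, 0.0, 1.0]] -0.13507408589732084 [ 0.408 -0.048  1.294] [[-0.002, -1.0, -0.023], [-0.989, 0.005, -0.147], [0.147, 0.022, -0.989]]
scene [[592.3, 0.0, 321.5], [0.0, 592.3, 243.9], [0.0, 0.0, 1.0]] -0.15610810189598232 [-0.185  0.337  1.11 ] [[-0.428, -0.904, 0.01], [-0.697, 0.323, -0.64], [0.575, -0.281, -0.768]]
```

View pics/top0.png

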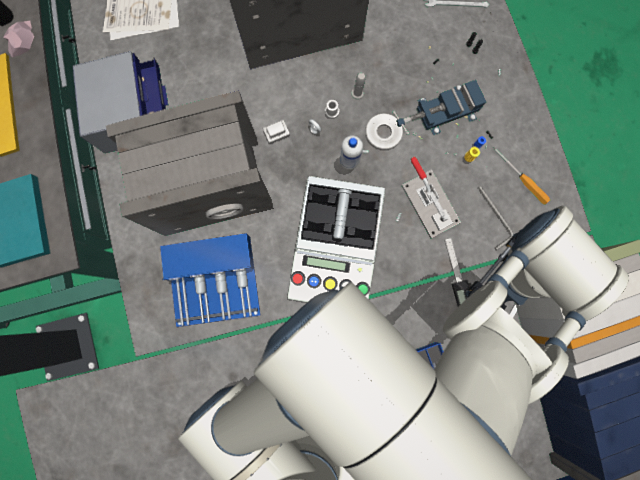

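View pics/scene0.png

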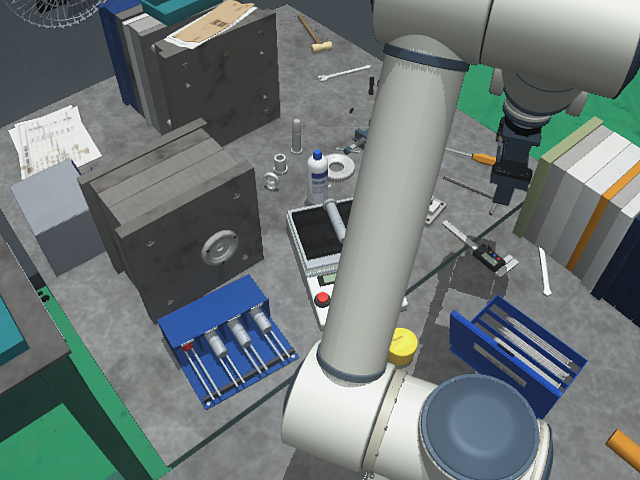

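The top view shows the rack at about (210,280) with pins at u≈200, 222 and 242 and the spring lane leftmost. The scale is at (340,240), its keys are in the row at v≈280–290, and pin_0 is in the tray's middle place. The scene view confirms that the red spring is in the leftmost lane. I'll zoom in.

```bash
cat > h.py <<'E'
from plant import get_obs, eyes, arm
import cv2,numpy as np
from scipy.spatial.transform import Rotation as Ro
def ray(c,uv):
    K=c['intrinsics'];d=np.array([(uv[0]-K[0,2])/K[0,0],(uv[1]-K[1,2])/K[1,1]]);s=d.copy()
    for _ in range(30): s=d/(1+c['k1']*(s@s))
    return -c['R'].T@c['t'],c['R'].T@np.r_[s,1]
def onz(c,uv,z):
    o,d=ray(c,uv);return o+d*(z-o[2])/d[2]
def proj(c,X):
    p=c['R']@np.asarray(X)+c['t'];s=p[:2]/p[2];s=s*(1+c['k1']*(s@s));K=c['intrinsics']
    return np.array([K[0,0]*s[0]+K[0,2],K[1,1]*s[1]+K[1,2]])
def cam(n,f):
    c=eyes.camera_info(n);im=eyes.camera(n)[:,:,::-1].copy();cv2.imwrite('pics/'+f,im);return c,im
E
python3 - <<'E'
from h import *
im=cv2.imread('pics/top0.png');cv2.imwrite('pics/topz.png',cv2.resize(im[170:330,150:400],None,fx=3.2,fy=3.2,interpolation=cv2.INTER_CUBIC))
E
```

```text
(no output)
```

View pics/topz.png

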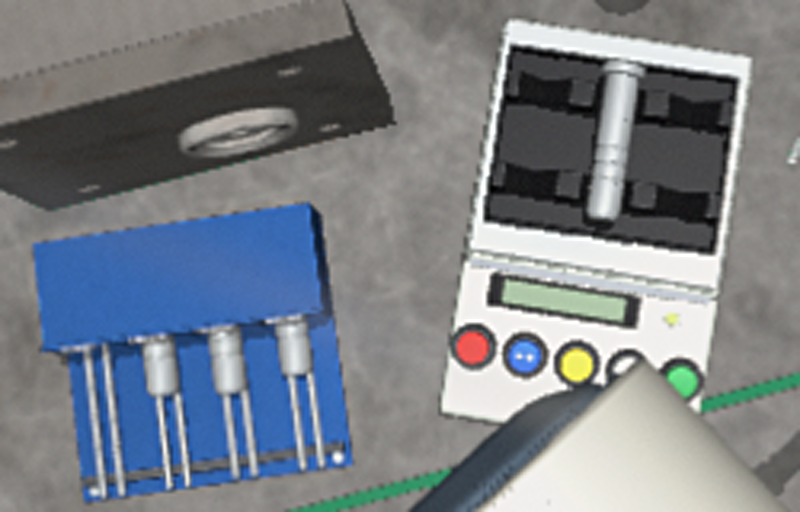

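The zoom shows noses at zoom px (162,390), (229,388) and (295,372). Rod ends run from (96,492) to (321,466). The red, blue, yellow and green keys are at (473,347), (525,355), (577,363) and (683,378). The tray corners are visible and both outer places are free.

```bash
python3 - <<'E'
from h import *
c=eyes.camera_info('top')
def P(z,*pts):
    return np.array([onz(c,(150+u/3.2-.35,170+v/3.2-.35),z) for u,v in pts])
print('rodends',P(.0245,(97,490),(122,490),(304,466),(321,464)).round(4).tolist())
print('roof back L,R',P(.067,(34,242),(312,203)).round(4).tolist(),'lip',P(.076,(42,350),(327,314)).round(4).tolist())
print('noses top',P(.05,(162,392),(229,391),(296,373)).round(4).tolist())
k=P(.049,(473,347),(525,355),(577,363),(683,378));print('keys',k.round(4).tolist())
d=k[0]-k[3];print('scale y dir yaw',np.degrees(np.arctan2(-d[0],d[1])),np.linalg.norm(d)/4)
t=P(.087,(510,46),(742,76),(714,253),(484,218));print('tray',t.round(4).tolist(),t.mean(0).round(4))
print('tray yaw',[np.degrees(np.arctan2(*(a-b)[[1,0]])) for a,b in((t[0],t[3]),(t[1],t[2]))])
print('pin0',P(.098,(625,62),(600,222)).round(4).tolist())
E
```

```text
rodends [[0.3619, 0.31, 0.0245], [0.3621, 0.2897, 0.0245], [0.3821, 0.144, 0.0245], [0.3838, 0.1306, 0.0245]]
roof back L,R [[0.5555, 0.3544, 0.067], [0.5854, 0.1342, 0.067]] lip [[0.4704, 0.3419, 0.076], [0.4984, 0.12, 0.076]]
noses top [[0.4393, 0.2528, 0.05], [0.4403, 0.1998, 0.05], [0.4544, 0.1473, 0.05]]
keys [[0.4745, 0.0096, 0.049], [0.4682, -0.0307, 0.049], [0.4619, -0.0709, 0.049], [0.4499, -0.1528, 0.049]]
scale y dir yaw -8.612671117795143 0.04106832142249967
tray [[0.7044, -0.0204, 0.087], [0.6797, -0.199, 0.087], [0.5428, -0.1745, 0.087], [0.5704, -0.0004, 0.087]] [ 0.6243 -0.0986  0.087 ]
tray yaw [np.float64(-8.481003756043643), np.float64(-10.138989369514075)]
pin0 [[0.6886, -0.1085, 0.098], [0.5655, -0.0881, 0.098]]
```

Careful with the scale: shifts go in shares of 0.75 m and turns go in shares of 90 degrees. That gives: 0.566 m is 0.7547, -0.01 m is -0.0133, -0.709 rad is -0.4514.

step_arm(targets="-0.0267 0.3867 0 0 0 -0.226;-0.0267 0.3867 0 0 0 -0.226;-0.0267 0.3867 0 0 0 -0.226;-0.0267 0.3867 0 0 0 -0.226;-0.0267 0.3867 0 0 0 -0.226;-0.0267 0.3867 0 0 0 -0.226;-0.0053 0.7547 -0.0133 0 0 -0.4514;-0.0053 0.7547 -0.0133 0 0 -0.4514;-0.0053 0.7547 -0.0133 0 0 -0.4514;-0.0053 0.7547 -0.0133 0 0 -0.4514", hand=0)

```text
t: 1.1
eef_pos: [0.4551, 0.0533, 0.2074]
tcp_rot: [0.0, 0.998, 0.062, 0.0]
force: [1.8, -0.1, -0.5]
grip_width: 0.5
grasp_force: 0.0
```

In the tool's units: 0.095 m is 0.1267, -0.01 m is -0.0133.

step_arm(targets="0.0067 0.1267 -0.0133 0 0 0;0.0067 0.1267 -0.0133 0 0 0;0.0067 0.1267 -0.0133 0 0 0;0.0067 0.1267 -0.0133 0 0 0;0.0067 0.1267 -0.0133 0 0 0")

```text
t: 1.6
eef_pos: [0.4602, 0.146, 0.1973]
tcp_rot: [0.0, 0.998, 0.064, -0.0]
force: [0.0, 0.5, 0.0]
grip_width: 0.498
grasp_force: 0.0
```

```bash
python3 - <<'E'
from h import *
o=get_obs();print(o['t'],o['eef_pos'],Ro.from_quat(o['tcp_rot'],scalar_first=True).as_matrix().round(4).tolist())
c,im=cam('wrist','w1.png');print((-c['R'].T@c['t']).round(4),c['R'].round(3).tolist(),c['intrinsics'].round(1).tolist())
cam('top','top1.png')
E
```

```text
1.6 [0.4602238  0.14603023 0.19733448] [[0.9918, 0.1281, -0.0003], [0.1281, -0.9918, -0.0003], [-0.0004, 0.0002, -1.0]]
[0.5434 0.1552 0.3677] [[0.127, -0.992, 0.0], [-0.949, -0.122, 0.291], [-0.289, -0.037, -0.957]] [[426.1, 0.0, 317.5], [0.0, 426.1, 235.9], [0.0, 0.0, 1.0]]
```

View pics/w1.png

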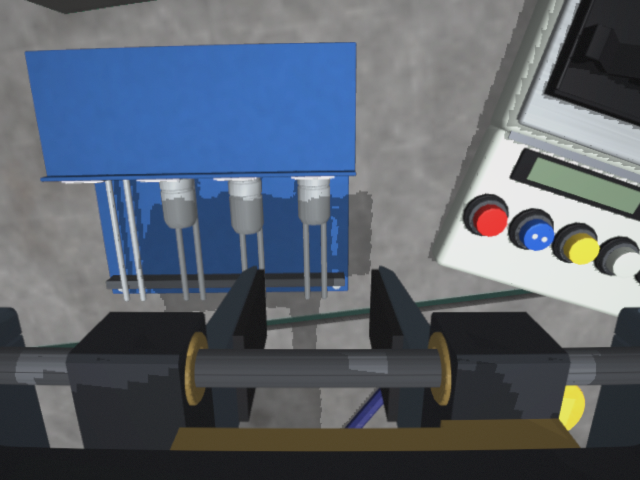

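The wrist view shows the right-lane pin (lane −81) with its shaft at u 299–330 and nose end at (315,224), a neighbour pin at u≈246, and the rod ends at about v=297. The fingertips are at (262,270) and (375,270).

```bash
python3 - <<'E'
from h import *
c=eyes.camera_info('wrist')
for n,uv,z in [('nose',(315,225),.036),('shaftL',(299,205),.04),('shaftR',(330,205),.04),('rodL',(307,298),.0245),('rodR',(324,298),.0245),('lipR',(355,176),.076),('lipL',(42,179),.076),('n2',(246,234),.036),('red',(491,220),.049),('blue',(537,236),.049),('yel',(582,249),.049)]: print(n,onz(c,uv,z).round(4))
ct=eyes.camera_info('top');g=.49
print('lipR top:',onz(ct,(150+327/3.2,170+314/3.2),.076).round(4))
E
```

```text
nose [0.4522 0.1451 0.036 ]
shaftL [0.4679 0.1598 0.04  ]
shaftR [0.471  0.1355 0.04  ]
rodL [0.3819 0.1435 0.0245]
rodR [0.3838 0.1286 0.0245]
lipR [0.5014 0.1233 0.076 ]
lipL [0.4724 0.3401 0.076 ]
n2 [0.4376 0.1999 0.036 ]
red [0.4772 0.0101 0.049 ]
blue [ 0.4691 -0.0298  0.049 ]
yel [ 0.4632 -0.0695  0.049 ]
lipR top: [0.4976 0.1192 0.076 ]
```

step_arm(targets="0.0147 0.0023 -0.0533 0 0 0;0.0147 0.0023 -0.1067 0 0 0;0.0147 0.0023 -0.16 0 0 0;0.0147 0.0023 -0.2 0 0 0;0.0147 0.0023 -0.22 0 0 0;0.0147 0.0023 -0.2313 0 0 0;0.0147 0.0023 -0.2313 0 0 0;0.0147 0.0023 -0.2313 0 0 0", hand=-0.1)

```text
t: 2.5
eef_pos: [0.4719, 0.1481, 0.0246]
tcp_rot: [-0.0, 0.998, 0.064, 0.0]
force: [-0.3, -1.3, 0.1]
grip_width: 0.45
grasp_force: 0.0
```

step_arm(targets="0 0 0 0 0 0;0 0 0 0 0 0;0 0 0 0 0 0;0 0 0 0 0 0;0 0 0 0 0 0", hand=-1)

```text
t: 3.0
eef_pos: [0.4719, 0.1491, 0.0251]
tcp_rot: [-0.0, 0.998, 0.064, 0.001]
force: [-4.1, 8.0, 15.1]
grip_width: 0.277
grasp_force: 30.0
```

In the tool's units: -0.0892 m is -0.1189, -0.0117 m is -0.0156.

step_arm(targets="0 0 0.0013 0 0 0;-0.0119 -0.0016 0.0013 0 0 0;-0.0264 -0.0035 0.0013 0 0 0;-0.0409 -0.0053 0.0013 0 0 0;-0.0556 -0.0073 0.0013 0 0 0;-0.0727 -0.0095 0.0013 0 0 0;-0.0899 -0.0117 0.0013 0 0 0;-0.1071 -0.014 0.0013 0 0 0;-0.1189 -0.0156 0.0013 0 0 0;-0.1189 -0.0156 0.0013 0 0 0")

```text
t: 4.0
eef_pos: [0.3798, 0.1363, 0.0249]
tcp_rot: [0.0, 0.998, 0.064, -0.001]
force: [-2.7, 1.3, -0.6]
grip_width: 0.282
grasp_force: 30.0
```

```bash
python3 - <<'E'
from h import *
o=get_obs();print(o['t'],o['eef_pos'],o['force'],o['wrist_torque'])
c,im=cam('wrist','w2.png')
E
```

```text
4.0 [0.37984815 0.13633988 0.02492858] [-2.67162572  1.28395055 -0.62998081] [0.26400118 0.46039424 0.09778103]
```

View pics/w2.png

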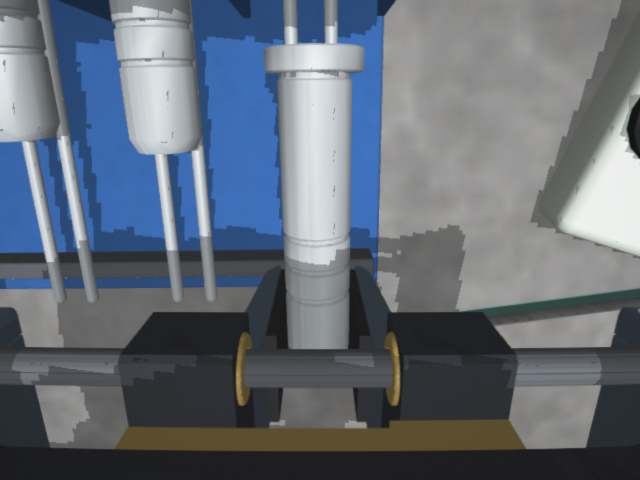

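The wrist view shows the pin drawn out, with the head's rear edge at v≈45 (u 266–364) clear of the housing and the neighbours undisturbed.

```bash
python3 - <<'E'
from h import *
c=eyes.camera_info('wrist')
for n,uv,z in [('rear',(315,44),.055),('shL',(281,90),.039),('shR',(352,90),.039),('headL',(266,60),.040),('headR',(364,60),.040),('hf L',(315,72),.056)]: print(n,onz(c,uv,z).round(4))
E
```

```text
rear [0.4822 0.1488 0.055 ]
shL [0.468 0.159 0.039]
shR [0.4711 0.1345 0.039 ]
headL [0.477  0.1651 0.04  ]
headR [0.4813 0.132  0.04  ]
hf L [0.4741 0.1478 0.056 ]
```

In the tool's units: 0.045 m is 0.06, 0.03 m is 0.04.

step_arm(targets="0 0 0 0 0 0;0 0 0 0 0 0;0 0 0 0 0 0;0 0 0.04 0 0 0;0 0 0.06 0 0 0;0 0 0.06 0 0 0", hand=-0.1)

```text
t: 4.65
eef_pos: [0.3835, 0.137, 0.0713]
tcp_rot: [-0.0, 0.998, 0.064, 0.002]
force: [-1.1, 0.8, 1.0]
grip_width: 0.448
grasp_force: 0.0
```

In the tool's units: -0.0473 m is -0.0631, 0.0415 m is 0.0553.

step_arm(targets="0.0267 0.0027 0 0 0 0;0.0553 0.0057 0 0 0 0;0.0553 0.0057 -0.0267 0 0 0;0.0553 0.0057 -0.0533 0 0 0;0.0553 0.0057 -0.0631 0 0 0;0.0553 0.0057 -0.0631 0 0 0;0.0553 0.0057 -0.0631 0 0 0")

```text
t: 5.35
eef_pos: [0.4236, 0.141, 0.0227]
tcp_rot: [0.0, 0.998, 0.064, -0.0]
force: [0.4, -0.8, 0.3]
grip_width: 0.451
grasp_force: 0.0
```

step_arm(targets="0 0 0 0 0 0;0 0 0 0 0 0;0 0 0 0 0 0;0 0 0 0 0 0;0 0 0 0 0 0", hand=-1)

```text
t: 5.85
eef_pos: [0.4244, 0.1415, 0.0237]
tcp_rot: [-0.0, 0.998, 0.064, 0.001]
force: [-2.3, 4.6, 16.4]
grip_width: 0.278
grasp_force: 30.0
```

In the tool's units: 0.16 m is 0.2133, 0.14 m is 0.1867.

step_arm(targets="0 0 0.0133 0 0 0;0 0 0.04 0 0 0;0 0 0.08 0 0 0;0 0 0.1333 0 0 0;0 0 0.1867 0 0 0;0 0 0.2133 0 0 0;0 0 0.2133 0 0 0;0 0 0.2133 0 0 0")

```text
t: 6.65
eef_pos: [0.4231, 0.1409, 0.1823]
tcp_rot: [0.0, 0.998, 0.064, 0.0]
force: [-0.5, -0.3, -4.9]
grip_width: 0.277
grasp_force: 30.0
```

```bash
python3 - <<'E'
from h import *
o=get_obs();print(o['t'],o['eef_pos'],o['force'],o['wrist_torque'],Ro.from_quat(o['tcp_rot'],scalar_first=True).as_matrix().round(4).tolist())
c,im=cam('wrist','w3.png')
E
```

```text
6.65 [0.42314125 0.14088874 0.18231695] [-0.47889193 -0.33226543 -4.87211245] [ 0.03108276  0.07428982 -0.0007063 ] [[0.9917, 0.1284, 0.0], [0.1284, -0.9917, -0.0], [0.0, 0.0, -1.0]]
```

View pics/w3.png

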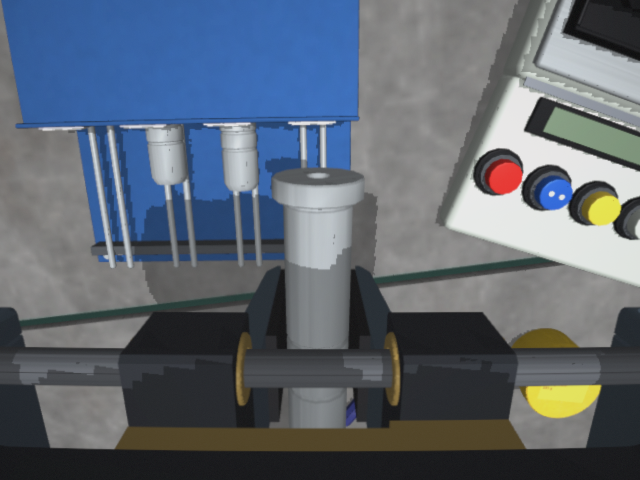

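The pin is held level near its balance point, the rack's other pins are unmoved, and the hole in the head's rear face is at (317,176). Next I'll look at the tray.

In the tool's units: -0.2 m is -0.2667, 0.137 m is 0.1827, -0.286 rad is -0.1821.

step_arm(targets="0.0267 -0.04 0.0133 0 0 -0.0318;0.0627 -0.0933 0.0267 0 0 -0.07;0.1 -0.1467 0.04 0 0 -0.1082;0.1333 -0.2 0.04 0 0 -0.1464;0.1627 -0.24 0.04 0 0 -0.1821;0.1827 -0.2667 0.04 0 0 -0.1821;0.1827 -0.2667 0.04 0 0 -0.1821;0.1827 -0.2667 0.04 0 0 -0.1821;0.1827 -0.2667 0.04 0 0 -0.1821")

```text
t: 7.6
eef_pos: [0.5596, -0.0582, 0.2114]
tcp_rot: [-0.0, 0.997, -0.078, -0.001]
force: [-0.3, -1.2, -5.5]
grip_width: 0.278
grasp_force: 30.0
```

```bash
python3 - <<'E'
from h import *
o=get_obs();print(o['t'],o['eef_pos'],o['force'],Ro.from_quat(o['tcp_rot'],scalar_first=True).as_matrix().round(4).tolist())
c,im=cam('wrist','w4.png')
a,d=ray(c,(317,176));R=Ro.from_quat(o['tcp_rot'],scalar_first=True).as_matrix()
# tool frame: rear face centre at x=.058
al=R.T@(a-o['eef_pos']);dl=R.T@d;s=(.058-al[0])/dl[0];print('rear centre in tool',(al+s*dl).round(4))
cam('top','top4.png')
E
```

```text
7.6 [ 0.5595529  -0.05823822  0.21135759] [-0.25290736 -1.23397768 -5.53160201] [[0.9877, -0.1561, -0.0026], [-0.1561, -0.9877, 0.0007], [-0.0026, -0.0003, -1.0]]
rear centre in tool [ 0.058   0.0011 -0.0047]
```

View pics/w4.png

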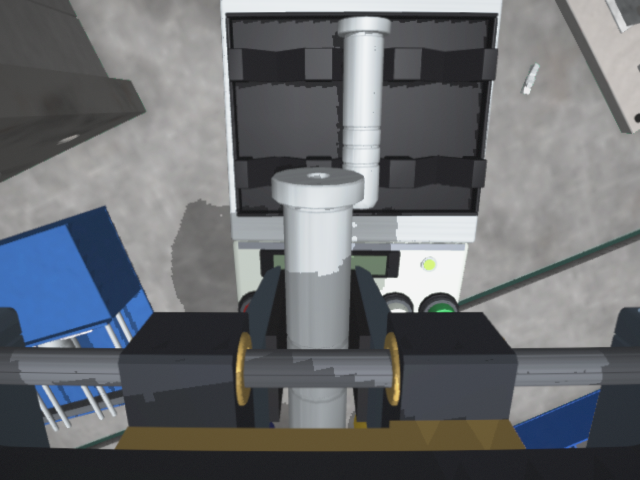

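The wrist view shows the tray with rim corners at about (228,13), (498,12), (474,215) and (237,216). Pin_0 has its shaft at u 344–383 at v=100, and its nose end is at (367,208). The left place is free.

```bash
python3 - <<'E'
from h import *
c=eyes.camera_info('wrist');im=cv2.imread('pics/w4.png')
# straight tray edges: dark (tray) mask scans
g=im.max(2)
def edge(line): # first index where goes bright->dark (<60)
    return np.where(line<75)[0]
L=[(x[0]+200,v) for v in (20,40,100,120,140,200) if len(x:=edge(g[v,200:300]))]
Rr=[(440+x[-1],v) for v in (20,40,100,120,140,200) if len(x:=edge(g[v,440:520]))]
T=[(u,x[0]) for u in (250,280,310,420,450,480) if len(x:=edge(g[0:60,u]))]
B=[(u,190+x[-1]) for u in (400,420,440,460) if len(x:=edge(g[190:235,u]))]
for n,p in zip('LRTB',(L,Rr,T,B)):
    W=np.array([onz(c,q,.087)[:2] for q in p]);print(n,p);print(W.round(4).tolist())
z=.0852
for v in (60,100,150,185):
    row=g[v,325:400].astype(int);w=np.where(row>95)[0];print('pin0',v,325+w[0],325+w[-1],onz(c,(325+(w[0]+w[-1])/2,v),z).round(4))
print('nose',onz(c,(367,208),.083).round(4),'rear',onz(c,(365,17),.1).round(4))
# held pin head/shaft depth
o=get_obs();R=Ro.from_quat(o['tcp_rot'],scalar_first=True).as_matrix()
for uv,w,dia in [((318,187),92,.034),((319,225),67,.026)]:
    a,d=ray(c,uv);print('held in tool',(R.T@(a+d*426.1*dia/w-o['eef_pos'])).round(4))
E
```

```text
L [(np.int64(227), 20), (np.int64(227), 40), (np.int64(231), 100), (np.int64(232), 120), (np.int64(233), 140), (np.int64(237), 200)]
[[0.7042, -0.024], [0.6926, -0.0215], [0.6559, -0.0164], [0.6432, -0.0143], [0.6301, -0.0122], [0.5889, -0.0062]]
R [(np.int64(494), 20), (np.int64(494), 40), (np.int64(487), 100), (np.int64(486), 120), (np.int64(484), 140), (np.int64(478), 200)]
[[0.6783, -0.1919], [0.6664, -0.1913], [0.6297, -0.1848], [0.6168, -0.1835], [0.6037, -0.1815], [0.5623, -0.1752]]
T [(250, np.int64(13)), (280, np.int64(13)), (310, np.int64(13)), (420, np.int64(13)), (450, np.int64(13)), (480, np.int64(13))]
[[0.7058, -0.0392], [0.7028, -0.058], [0.6998, -0.0767], [0.6892, -0.1454], [0.6864, -0.1643], [0.6837, -0.1833]]
B [(400, np.int64(214)), (420, np.int64(214)), (440, np.int64(214)), (460, np.int64(214))]
[[0.5607, -0.1192], [0.5585, -0.1333], [0.5563, -0.1476], [0.554, -0.1618]]
pin0 60 325 397 [ 0.6672 -0.105   0.0852]
pin0 100 343 382 [ 0.6422 -0.1027  0.0852]
pin0 150 343 380 [ 0.6096 -0.0978  0.0852]
pin0 185 325 378 [ 0.5865 -0.0878  0.0852]
nose [ 0.5677 -0.0967  0.083 ] rear [ 0.6899 -0.109   0.1   ]
held in tool [ 0.0554  0.0015 -0.0145]
held in tool [ 0.0399  0.0018 -0.011 ]
```

```bash
python3 - <<'E'
from h import *
c=eyes.camera_info('wrist');ct=eyes.camera_info('top')
L=[(227,20),(231,100),(237,200)];R_=[(494,20),(487,100),(478,200)];T=[(250,13),(480,13)];B=[(400,214),(460,214)]
def ln(p,z):
    W=np.array([onz(c,q,z)[:2] for q in p]);d=W[-1]-W[0];n=np.array([-d[1],d[0]])/np.linalg.norm(d);return n,n@W.mean(0),np.degrees(np.arctan2(d[1],d[0]))
for z in(.064,.068,.087):
    l,r,t,b=[ln(p,z) for p in(L,R_,T,B)]
    X=lambda p,q:np.linalg.solve([p[0],q[0]],[p[1],q[1]])
    C=[X(l,t),X(r,t),X(r,b),X(l,b)]
    print(z,np.mean(C,0).round(4),[round(k[2],1) for k in(l,r,t,b)],[np.linalg.norm(C[i]-C[i-1]).round(4) for i in range(4)])
# top-cam check of pin0 axis & shaft
im=cv2.imread('pics/top0.png');g=im.max(2).astype(int)
for v in (198,210,222,230):
    r=g[v,325:360];w=np.where(r>100)[0];print(v,325+w,onz(ct,(325+w.mean(),v),.0852).round(4))
# rear/nose in top
print(onz(ct,(150+625/3.2,170+60/3.2),.1).round(4),onz(ct,(150+600/3.2,170+222/3.2),.083).round(4))
E
```

```text
0.064 [ 0.6293 -0.1009] [np.float64(171.2), np.float64(171.8), np.float64(-98.7), np.float64(-98.9)] [np.float64(0.1411), np.float64(0.1831), np.float64(0.1417), np.float64(0.1845)]
0.068 [ 0.6295 -0.1005] [np.float64(171.2), np.float64(171.8), np.float64(-98.7), np.float64(-98.9)] [np.float64(0.1393), np.float64(0.1808), np.float64(0.1399), np.float64(0.1822)]
0.087 [ 0.6303 -0.0988] [np.float64(171.2), np.float64(171.8), np.float64(-98.7), np.float64(-98.9)] [np.float64(0.1309), np.float64(0.1699), np.float64(0.1315), np.float64(0.1712)]
198 [339 340 341 342 343 344 345 346 347 348] [ 0.6689 -0.1052  0.0852]
210 [337 338 339 340 341 342 343 344 345 346] [ 0.6389 -0.0999  0.0852]
222 [336 337 338 339 340 341 342 343 344 345] [ 0.6091 -0.0971  0.0852]
230 [334 335 336 337 338 339 340 341 342 343] [ 0.5893 -0.092   0.0852]
[ 0.6888 -0.1092  0.1   ] [ 0.5666 -0.0894  0.083 ]
```

In the tool's units: -0.095 m is -0.1267, -0.081 m is -0.108, 0.017 rad is 0.0108.

step_arm(targets="0.04 0.0067 0 0.0006 0.0038 0.0013;0.08 0.0147 0 0.0013 0.0076 0.0025;0.108 0.0203 -0.0267 0.0019 0.0108 0.0038;0.108 0.0203 -0.0667 0.0019 0.0108 0.0038;0.108 0.0203 -0.108 0.0019 0.0108 0.0038;0.108 0.0203 -0.1267 0.0019 0.0108 0.0038;0.108 0.0203 -0.1267 0.0019 0.0108 0.0038;0.108 0.0203 -0.1267 0.0019 0.0108 0.0038;0.108 0.0203 -0.1267 0.0019 0.0108 0.0038")

```text
t: 8.6
eef_pos: [0.6426, -0.0439, 0.1194]
tcp_rot: [-0.001, 0.997, -0.075, -0.007]
force: [0.8, 0.5, -4.6]
grip_width: 0.278
grasp_force: 30.0
```

```bash
python3 - <<'E'
from h import *
o=get_obs();print(o['t'],o['eef_pos'],o['force'],Ro.from_quat(o['tcp_rot'],scalar_first=True).as_matrix().round(4).tolist())
c,im=cam('wrist','w5.png')
E
```

```text
8.6 [ 0.64262018 -0.04386385  0.11937769] [ 0.7764941   0.46063987 -4.59165241] [[0.9885, -0.1505, -0.0143], [-0.1505, -0.9886, 0.0025], [-0.0145, -0.0003, -0.9999]]
```

View pics/w5.png

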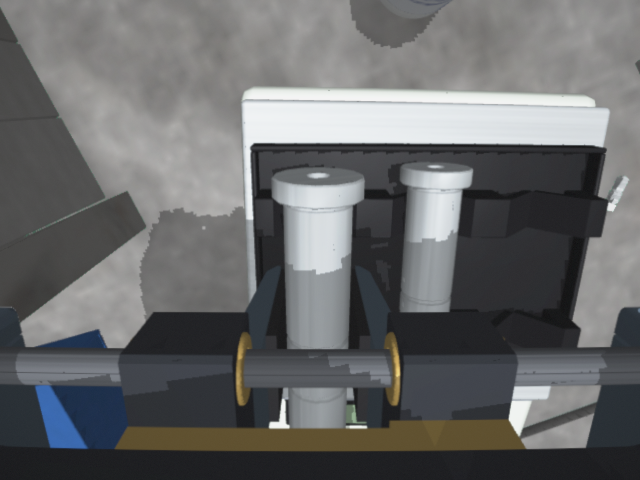

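The hover view shows the held head's hole at (318,176) and pin_0's at (437,168), with the pins parallel and the held one left of pin_0.

```bash
python3 - <<'E'
from h import *
c=eyes.camera_info('wrist');o=get_obs();t=np.array([.9888,-.1495]);l=np.array([.1495,.9888])
a=onz(c,(318,176),.134);b=onz(c,(437,168),.085);e=(a-b)[:2];print(a.round(4),b.round(4),'dx',e@t,'dy',e@l)
# head sides mid at widest
a=onz(c,(318,188),.134);b=onz(c,(437,177),.085);e=(a-b)[:2];print('dx',e@t,'dy',e@l)
for p in((318,176),):
  for z in(.130,.134,.138): print(z,onz(c,p,z).round(4))
E
```

```text
[ 0.7015 -0.0544  0.134 ] [ 0.6885 -0.1101  0.085 ] dx 0.004571160440709078 dy 0.057001629181601426
dx 0.0044732165028064114 dy 0.05735851646093971
0.13 [ 0.7009 -0.0543  0.13  ]
0.134 [ 0.7015 -0.0544  0.134 ]
0.138 [ 0.7022 -0.0545  0.138 ]
```

In the tool's units: -0.0445 m is -0.0593, -0.0043 m is -0.0057.

step_arm(targets="-0.0057 0.0019 -0.0133 0 0 0;-0.0057 0.0019 -0.0293 0 0 0;-0.0057 0.0019 -0.0427 0 0 0;-0.0057 0.0019 -0.0507 0 0 0;-0.0057 0.0019 -0.0547 0 0 0;-0.0057 0.0019 -0.0573 0 0 0;-0.0057 0.0019 -0.0593 0 0 0;-0.0057 0.0019 -0.0593 0 0 0;-0.0057 0.0019 -0.0593 0 0 0")

```text
t: 9.55
eef_pos: [0.6375, -0.0424, 0.0734]
tcp_rot: [-0.001, 0.997, -0.076, -0.008]
force: [-0.6, 0.5, -5.2]
grip_width: 0.275
grasp_force: 30.0
```

In the tool's units: -0.002 m is -0.0027, -0.001 m is -0.0013.

step_arm(targets="0 0 -0.0007 0 0 0;0 0 -0.0013 0 0 0;0 0 -0.002 0 0 0;0 0 -0.0027 0 0 0;0 0 -0.0027 0 0 0;0 0 -0.0027 0 0 0")

```text
t: 10.15
eef_pos: [0.6376, -0.0423, 0.0713]
tcp_rot: [-0.001, 0.997, -0.076, -0.008]
force: [0.6, 2.6, 0.5]
grip_width: 0.28
grasp_force: 30.0
```

In the tool's units: 0.001 m is 0.0013, -0.0006 m is -0.0008.

step_arm(targets="0 0.0007 0 0 0 0;0 0.0013 -0.0004 0 0 0;0 0.0013 -0.0008 0 0 0;0 0.0013 -0.0008 0 0 0;0 0.0013 -0.0008 0 0 0")

```text
t: 10.65
eef_pos: [0.6376, -0.0416, 0.0706]
tcp_rot: [-0.001, 0.997, -0.076, -0.008]
force: [1.3, -2.8, 1.6]
grip_width: 0.278
grasp_force: 30.0
```

In the tool's units: -0.0005 m is -0.0007, -0.0002 m is -0.0003.

step_arm(targets="0 -0.0007 0 0 0 0;0 -0.0007 -0.0003 0 0 0;0 -0.0007 -0.0003 0 0 0")

```text
t: 10.95
eef_pos: [0.6375, -0.0418, 0.0704]
tcp_rot: [-0.001, 0.997, -0.076, -0.008]
force: [3.2, 0.7, 2.5]
grip_width: 0.278
grasp_force: 30.0
```

step_arm(targets="0 0 0 0 0 0;0 0 0 0 0 0;0 0 0 0 0 0;0 0 0 0 0 0", hand=-0.3)

```text
t: 11.35
eef_pos: [0.6371, -0.0419, 0.0702]
tcp_rot: [-0.001, 0.997, -0.076, -0.009]
force: [0.3, -0.3, -0.2]
grip_width: 0.35
grasp_force: 0.0
```

Released cleanly with near-zero forces. I'll lift straight up and back off to look.

In the tool's units: 0.13 m is 0.1733, 0.12 m is 0.16, -0.017 rad is -0.0108.

step_arm(targets="0 0 0.0133 0 0 0;0 0 0.0333 0 0 0;0 0 0.0667 0 0 0;0 0 0.12 0 0 0;-0.04 -0.0133 0.16 0 -0.0108 0;-0.0933 -0.0267 0.1733 0 -0.0108 0;-0.0933 -0.0267 0.1733 0 -0.0108 0;-0.0933 -0.0267 0.1733 0 -0.0108 0;-0.0933 -0.0267 0.1733 0 -0.0108 0")

```text
t: 12.25
eef_pos: [0.5681, -0.0619, 0.2009]
tcp_rot: [-0.001, 0.997, -0.076, 0.0]
force: [0.0, -0.7, -0.0]
grip_width: 0.354
grasp_force: 0.0
```

```bash
python3 - <<'E'
from h import *
o=get_obs();print(o['t'],o['eef_pos'],o['force'],Ro.from_quat(o['tcp_rot'],scalar_first=True).as_matrix().round(4).tolist())
c,im=cam('wrist','w6.png')
E
```

```text
12.25 [ 0.56813321 -0.06186245  0.20090799] [ 0.01623317 -0.74082237 -0.04721818] [[0.9886, -0.1506, 0.0012], [-0.1506, -0.9886, 0.0028], [0.0007, -0.003, -1.0]]
```

View pics/w6.png

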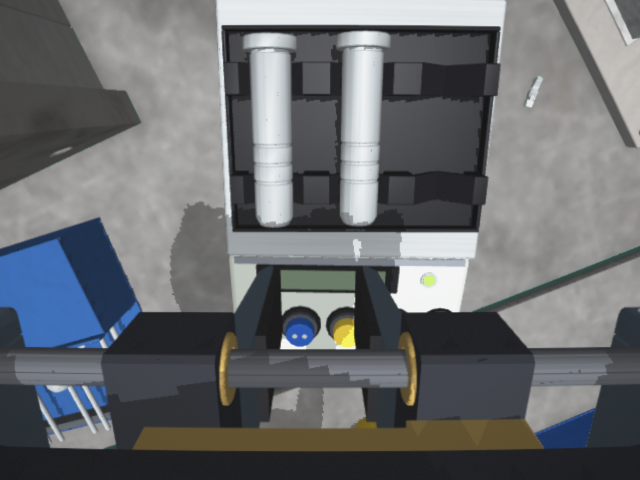

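Both pins lie parallel with noses level at v≈226 and heads at v≈40, so the new pin is seated properly. Next are the keys, starting above the red one with fingers shut and the tool leaned 8° to match the key faces.

In the tool's units: -0.122 m is -0.1627, -0.105 m is -0.14, -0.138 rad is -0.0879.

step_arm(targets="-0.04 0.0333 0 -0.0032 -0.0191 0;-0.0867 0.0667 -0.0133 -0.0064 -0.0446 0;-0.1283 0.0967 -0.04 -0.0102 -0.0637 0;-0.1283 0.0967 -0.0933 -0.0134 -0.0879 0;-0.1283 0.0967 -0.14 -0.0134 -0.0879 0;-0.1283 0.0967 -0.1627 -0.0134 -0.0879 0;-0.1283 0.0967 -0.1627 -0.0134 -0.0879 0;-0.1283 0.0967 -0.1627 -0.0134 -0.0879 0;-0.1283 0.0967 -0.1627 -0.0134 -0.0879 0", hand=-1)

```text
t: 13.2
eef_pos: [0.4721, 0.0106, 0.0792]
tcp_rot: [0.004, 0.995, -0.075, 0.07]
force: [0.4, -0.2, 0.3]
grip_width: 0.004
grasp_force: 0.0
```

```bash
python3 - <<'E'
from h import *
o=get_obs();print(o['t'],o['eef_pos'],o['force'],o['grip_width'],Ro.from_quat(o['tcp_rot'],scalar_first=True).as_matrix().round(4).tolist())
c,im=cam('wrist','w7.png')
E
```

```text
13.2 [0.47214358 0.01059059 0.07917637] [ 0.43888411 -0.16238799  0.32599064] 0.004417230446891116 [[0.9789, -0.1501, 0.139], [-0.149, -0.9887, -0.0181], [0.1402, -0.003, -0.9901]]
```

View pics/w7.png

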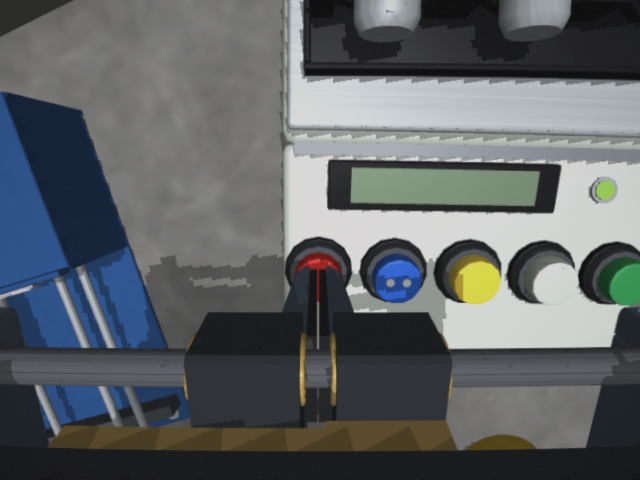

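Tool sits right over the red key (cap about (319,265)). The other keys are at blue (397,281), yellow (475,280), white (549,281) and green (628,278).

```bash
python3 - <<'E'
from h import *
c=eyes.camera_info('wrist')
for n,uv in dict(blue=(398,281),yel=(476,281),white=(550,282),green=(629,279)).items(): print(n,onz(c,uv,.049).round(4))
E
```

```text
blue [ 0.4689 -0.0316  0.049 ]
yel [ 0.4628 -0.0711  0.049 ]
white [ 0.4563 -0.1092  0.049 ]
green [ 0.4514 -0.1509  0.049 ]
```

In the tool's units: -0.032 m is -0.0427, -0.03 m is -0.04.

step_arm(targets="0.0019 -0.0003 -0.0133 0 0 0;0.0037 -0.0005 -0.0267 0 0 0;0.0047 -0.0007 -0.0333 0 0 0;0.0052 -0.0007 -0.0373 0 0 0;0.0056 -0.0007 -0.04 0 0 0;0.006 -0.0008 -0.0427 0 0 0;0.006 -0.0008 -0.0427 0 0 0")

```text
t: 13.95
eef_pos: [0.4753, 0.0101, 0.0461]
tcp_rot: [0.004, 0.995, -0.075, 0.069]
force: [-3.5, -0.1, 3.7]
grip_width: 0.001
grasp_force: 1.6
```

In the tool's units: -0.0045 m is -0.006, -0.004 m is -0.0053.

step_arm(targets="0.0004 0 -0.0027 0 0 0;0.0008 -0.0001 -0.0053 0 0 0;0.0008 -0.0001 -0.006 0 0 0;0.0008 -0.0001 -0.006 0 0 0;0.0008 -0.0001 -0.006 0 0 0")

```text
t: 14.45
eef_pos: [0.476, 0.01, 0.0427]
tcp_rot: [0.004, 0.995, -0.075, 0.07]
force: [-12.1, 0.8, 36.4]
grip_width: 0.004
grasp_force: 18.9
```

In the tool's units: -0.0402 m is -0.0536, 0.0365 m is 0.0487.

step_arm(targets="-0.002 0.0003 0.014 0 0 0;-0.0048 0.0007 0.034 0 0 0;-0.0068 0.0009 0.0487 0 0 0;-0.0113 -0.0267 0.0487 0 0 0;-0.016 -0.0536 0.0487 0 0 0;-0.016 -0.0536 0.0487 0 0 0;-0.016 -0.0536 0.0487 0 0 0")

```text
t: 15.15
eef_pos: [0.4645, -0.0305, 0.0784]
tcp_rot: [0.004, 0.995, -0.076, 0.07]
force: [-0.4, -0.2, 0.6]
grip_width: 0.002
grasp_force: 0.0
```

In the tool's units: -0.0355 m is -0.0473, -0.033 m is -0.044.

step_arm(targets="0.0019 -0.0003 -0.0133 0 0 0;0.0047 -0.0007 -0.0333 0 0 0;0.0056 -0.0007 -0.04 0 0 0;0.0061 -0.0007 -0.044 0 0 0;0.0067 -0.0008 -0.0473 0 0 0;0.0067 -0.0008 -0.0473 0 0 0;0.0067 -0.0008 -0.0473 0 0 0;0.0067 -0.0008 -0.0473 0 0 0")

```text
t: 15.95
eef_pos: [0.469, -0.0305, 0.0432]
tcp_rot: [0.004, 0.995, -0.075, 0.069]
force: [-1.7, 5.7, 10.6]
grip_width: 0.005
grasp_force: 5.2
```

In the tool's units: -0.1204 m is -0.1605, -0.075 m is -0.1.

step_arm(targets="-0.002 0.0003 0.014 0 0 0;-0.0048 0.0007 0.034 0 0 0;-0.0067 0.0008 0.0473 0 0 0;-0.0133 -0.0467 0.0473 0 0 0;-0.0213 -0.1 0.0473 0 0 0;-0.0307 -0.1605 0.0473 0 0 0;-0.0307 -0.1605 0.0473 0 0 0;-0.0307 -0.1605 0.0473 0 0 0")

```text
t: 16.75
eef_pos: [0.446, -0.1523, 0.0787]
tcp_rot: [0.004, 0.995, -0.077, 0.07]
force: [-1.1, 0.3, -0.6]
grip_width: 0.005
grasp_force: 0.0
```

In the tool's units: -0.0355 m is -0.0473, 0.005 m is 0.0067.

step_arm(targets="0.0019 -0.0003 -0.0133 0 0 0;0.0047 -0.0007 -0.0333 0 0 0;0.0056 -0.0007 -0.04 0 0 0;0.0061 -0.0007 -0.044 0 0 0;0.0067 -0.0008 -0.0473 0 0 0;0.0067 -0.0008 -0.0473 0 0 0;0.0067 -0.0008 -0.0473 0 0 0;0.0067 -0.0008 -0.0473 0 0 0")

```text
t: 17.55
eef_pos: [0.4509, -0.1509, 0.0434]
tcp_rot: [0.003, 0.995, -0.075, 0.069]
force: [-2.5, 8.6, 17.7]
grip_width: 0.007
grasp_force: 8.9
```

In the tool's units: 0.0411 m is 0.0548, 0.0355 m is 0.0473.

step_arm(targets="-0.002 0.0003 0.014 0 0 0;-0.0048 0.0007 0.034 0 0 0;-0.0067 0.0008 0.0473 0 0 0;-0.0027 0.0267 0.0473 0 0 0;0.0013 0.0548 0.0473 0 0 0;0.0013 0.0548 0.0473 0 0 0;0.0013 0.0548 0.0473 0 0 0")

```text
t: 18.25
eef_pos: [0.4524, -0.1106, 0.0786]
tcp_rot: [0.004, 0.995, -0.075, 0.07]
force: [-1.3, 0.4, 0.3]
grip_width: 0.003
grasp_force: 0.0
```

In the tool's units: -0.0355 m is -0.0473, -0.033 m is -0.044.

step_arm(targets="0.0019 -0.0003 -0.0133 0 0 0;0.0047 -0.0007 -0.0333 0 0 0;0.0056 -0.0007 -0.04 0 0 0;0.0061 -0.0007 -0.044 0 0 0;0.0067 -0.0008 -0.0473 0 0 0;0.0067 -0.0008 -0.0473 0 0 0;0.0067 -0.0008 -0.0473 0 0 0;0.0067 -0.0008 -0.0473 0 0 0")

```text
t: 19.05
eef_pos: [0.457, -0.1117, 0.0433]
tcp_rot: [0.004, 0.995, -0.075, 0.07]
force: [-6.0, -4.3, 14.2]
grip_width: 0.005
grasp_force: 7.6
```

In the tool's units: 0.13 m is 0.1733, 0.07 m is 0.0933.

step_arm(targets="-0.002 0.0003 0.014 0 0 0;-0.0048 0.0007 0.034 0 0 0;-0.0067 0.0008 0.0473 0 0 0;-0.0067 0.0008 0.0933 0 0 0;-0.0067 0.0008 0.1467 0 0 0;-0.0067 0.0008 0.1733 0 0 0;-0.0067 0.0008 0.1733 0 0 0;-0.0067 0.0008 0.1733 0 0 0")

```text
t: 19.85
eef_pos: [0.4522, -0.1108, 0.1731]
tcp_rot: [0.004, 0.995, -0.075, 0.07]
force: [-0.4, 0.3, -0.4]
grip_width: 0.003
grasp_force: 0.0
```

```bash
python3 - <<'E'
from h import *
c,im=cam('wrist','w8.png');print(get_obs()['t'],get_obs()['force'])
E
```

```text
19.9 [ 0.81083078 -0.9090797  -0.38140832]
```

View pics/w8.png

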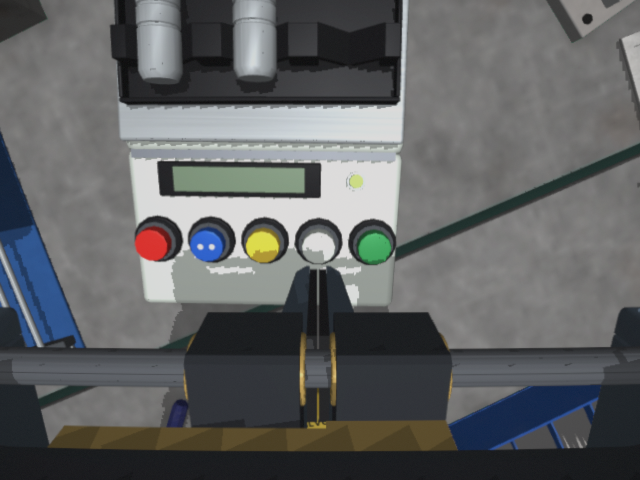

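All five keys are up, at v≈242, and the two pins are still in the tray with noses at (160,80) and (255,80). The gripper is clear, so I'm handing in.

```bash
python3 -c "
from plant import ticket
print(ticket.sign_off())"
```

```text
the job is handed in; nothing more can be done
None
```

The job is handed in, though the hand-in returned no verdict: a second pin now lies seated in the tray's left place, and I pressed red, blue, green and white in that order, each right down and up again, in about 20 s of the 53 s allowed.

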